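# Clamp an electronics module in a quick-release vise

### The arm

A 6-joint arm with a two-finger parallel gripper is mounted at the origin on the work surface. World frame = base frame: x ahead of the robot, y to its left, z up, the work surface at z = 0. Lengths are in m, angles in rad, forces in N, time in s.
With the tool pointing down it reaches from about 0.375 to 0.975 m from the base axis. Payload 3.8 kg.
Tool frame: the origin (TCP) lies midway between the tips of the shut fingers; the grasp point (between the pads) lies 19 mm behind it; z points along the fingers, y is the direction in which the jaws open and shut (so a half turn about z gives the same grasp; the last joint's range is limited). The gripper opens to 88 mm and grips with 3 to 60 N. Pads are 18 mm wide; open, the fingers measure 123 mm over their backs; the gripper's body (75 mm by 187 mm) begins 45 mm behind the grasp point.
Start: joints at [1.268, 0.264, 1.604, -0, 1.274, -0.037], TCP at [0.177, 0.651, 0.239] pointing down, gripper open.
Joint ranges: [-2.63, 2.63], [-0.94, 2.18], [0.31, 2.57], [-1.31, 4.45], [0, 2.66], [-2.55, 2.55]. Speed limits (rad/s): [2.57, 2.57, 3.14, 3.14, 3.14, 3.14].

### API

Orientations are given as a unit quaternion [w, x, y, z].
In Python, from rig import get_obs, get_image, hand_in gives the robot as it stands. The module is installed in compiled form; this text tells all that it offers.
- The arm moves only by the tool drive_tool, never from a script. Its argument "steps" is a list of rows, each an object with "travel": the shift along the world's x, y, z in m, a list of three; "angular": the turn, a rotation vector about the world's x, y, z in rad, a list of three; "grip": the gripper command: -1 is fully open, 1 is shut, values between are in proportion. A call has 1 to 8 rows; each row shifts and turns the commanded pose from where the row before left it; what a row does not reach is not made up. A row lasts 1/8 s, in which the tool goes at most 62.5 mm and 10.7 degrees, less where a joint would pass 70% of its speed; a pose out of reach is approached as far as the arm can. A call is refused whole if a number of a shift passes 0.0625 or a number of a turn 0.188, either way. A call with a gripper value outside its range is refused whole. The fingers move at their own pace and stop on an object; "grip_force" is the grip in N (left out, the last holds). Time passes only in rows, so rows that do not move let the fingers close. It gives the time, the measured TCP pose, the force and the opening at its end, in the units of the state.
- get_obs(): the state, without advancing time (a new reading comes with each control period).
- get_image(name): name is "scene" or "top" or "wrist"; returns a dict with "pixels" (384x512x3 uint8, red, green, blue), "range_z" (384x512 float32, m along the optical axis (not along the pixel's ray), 0 where there is no reading), "camera_matrix" (3x3 intrinsics, pixels), "rvec" (rotation vector, rad) and "tvec" (3), from world to camera coordinates, as OpenCV has them. Camera axes: x right, y down, z forward; pixel columns grow to the right and rows downward; lengths in m; the calibration is good to about 2 mm. A picture is of the moment at which its call begins.
- hand_in(): hands the job in, once; it reports no verdict.
The state is a dict: "clock": time; "joint_positions": joint angles; "qvel": joint speeds; "joint_torque": joint torques, N m; "eef_pos": TCP position; "tool_rot": TCP orientation; "wrist_force": force on the tool from outside, world axes, zero at the start; "ft_torque": the same for the moment, N m; "gripper_width": finger opening in m.
Only numpy, scipy, OpenCV 4.12 (cv2) and the standard library are available. Lean on these libraries where they do the work, as an engineer would, in place of code of your own. Each camera call takes 0.05 s, during which the arm holds its last target.

### The job

Stand the tall aluminium-cased electronics module upright on the narrow raised ledge of the bench vise, midway along the jaws and with its broad faces towards them. Then squeeze the vise's release lever towards the thumb tab, slide the moving jaw up until it just meets the module without squeezing it, and let the lever spring back. Finally wind the crank clockwise until the sprung jaw plate is pressed firmly in, more than half of its travel, so that the module is held tight, and let go; leave the other things on the bench where they are.

Things in the scene. Friction and masses are not known exactly. Their poses are not given: they have to be found in the camera images.
- module_center (a point): Centre (half-way up) of the loose module: an upright plain aluminium block, 60 mm (its x) by 45 mm (its y) by 90 mm tall (z), about 0.35 kg, with a green circuit board, four brass studs and a low black connector on top (to 5 mm above the case). It stands on the bench at the start. Grip it across the 60 mm.
- vise: Grey quick-release vise bolted to the bench, 120 mm wide (x), 275 mm long (y). Origin: centre of its underside on the bench; z up; y points from the crank end to the fixed jaw, along the sliding. Two square rails, tops 37 mm up. Fixed jaw 110 mm wide, top 120 mm up, flat face at y = +90 mm. The jaws are centred on x = 0.
- ledge_top (a point): Middle of the top of the narrow ledge in front of the fixed jaw: 84 mm along the vise's x, 26 mm along its y, 45 mm above the bench; 23 mm in front of the fixed jaw's face, so that a module 22.5 mm from that face to its centre has its weight over it. Axes as the vise.
- fixed_face (a point): Centre of the fixed jaw's flat face (100 mm wide, 60 to 120 mm above the bench). Axes as the vise.
- plate_face (a point): Centre of the flat clamping face of the moving jaw's aluminium plate (100 mm wide, 10 mm thick, 64 to 124 mm above the bench), which looks along the vise's +y at the fixed jaw. The opening of the vise is the distance along the vise's y from here to fixed_face; the module takes up 45 mm of it.
- lever_pinch (a point): Midway between two upright steel tabs on top of the moving carriage, 160 mm above the bench; moves with it. Tabs: side by side along the vise's x, each 8 mm thick, 26 mm wide along y, tops 177 mm above the bench, outer faces 28 mm either side of this point. At -x the fixed thumb tab, at +x (small round bead near its top) the release lever. Carriage: 84 mm wide, 50 mm along y, top 125 mm up.
- release_lever (a joint): Release lever, rad: 0 at rest (half-nut engaged, carriage locked), 0.14 fully pressed (top moved 17 mm towards the thumb tab); beyond 0.08 the half-nut is free. When let go it springs back into the nearest 4 mm thread, shifting the carriage by up to 2 mm. Pinching the two tabs together along x from above presses it and holds the carriage at once; it takes 12 to 19 N.
- carriage (a joint): Slide of the moving carriage along the vise's +y, m: 0 fully open (opening 130 mm with the screw wound back), growing to 0.09 as it closes. Moves only with the lever pressed, then with under 2 N.
- crank (a joint): Crank angle, rad, 0 to 9: growing = clockwise seen from the crank end looking along the vise's +y (right-handed about +y) = tightening. At 0 the handle is on the vise's -x side level with the axis, at pi/2 straight above it. Each radian moves the jaw plate 2.5 mm out of the carriage towards the fixed jaw. Stiff (about 4 N at the handle), stays where left.
- crank_axis (a point): Point on the crank's axis of turning (parallel to the vise's y, 100 mm above the bench) in the plane where the handle is best gripped, half-way along the handle. Moves with the carriage. Axes as the vise.
- crank_handle (a point): Centre of the grip of the crank handle: a black round sleeve 16 mm in diameter, 64 mm long, parallel to the vise's y, 38 mm off the axis, which spins freely on the crank so that a gripper need not turn with it. The crank arm is at its +y end, 36 mm from this point; the other end is free.
- jaw_plate (a joint): How far the sprung jaw plate is pushed back into the moving jaw, m: 0 free, 0.012 fully pressed in (stop). 2 N per mm.
- board_stack: Bystander: low stack of three green boards, 70 by 70 by 40 mm. Origin under its centre.
- tin: Bystander: round metal tin, 52 mm in diameter, 55 mm tall. Origin under its centre.
- adapter_box: Bystander: flat white plastic box, 85 by 55 by 22 mm. Origin under its centre.
- screwdriver: Bystander: screwdriver with a black handle, 170 mm long, lying beyond the vise.
- tape_roll: Bystander: roll of amber tape, 70 mm in diameter, 20 mm high, lying flat. Origin under its centre.

How it is judged:
By the outcome, as a careful person would: the job done as asked, in the order asked, and still so for the second after the job is handed in, with the robot touching nothing.
It also fails if it takes over 72 s, if anything falls off the work surface, if the arm or the gripper's body presses on something with over 40 N, if the wrist force passes 120 N, or if a joint passes its speed limit or range.

## Working session

There is one attempt and no reset: what is moved stays moved. The work goes in short steps, Python scripts to look and compute and a tool call to move; the robot and the scene stay as the last step left them, time stands still between calls to the robot, and variables do not carry over. Pictures are saved under pics/ and viewed, and the job is handed in when it is done.

Besides the shell and the picture viewer there is one more tool, called after ">>>" by a JSON object that holds its "name" and its "arguments". drive_tool: Moves the arm, as the interface text tells. Its arguments: {"type":"object","properties":{"steps":{"type":"array","items":{"type":"object","properties":{"travel":{"type":"array","items":{"type":"number"}},"angular":{"type":"array","items":{"type":"number"}},"grip":{"type":"number"}}}},"grip_force":{"type":"number"}},"required":["steps"]}

```bash
mkdir -p pics
cat > h.py <<'E'
from rig import get_obs,get_image
import numpy as np,cv2
def snap(n,f):
    d=get_image(n); cv2.imwrite('pics/'+f+'.png',d['pixels'][:,:,::-1]); np.savez('pics/'+f+'.npz',**d); return d
def P(d,u,v,z=None):
    R=cv2.Rodrigues(np.array(d['rvec'],float))[0]; t=np.array(d['tvec'],float).ravel()
    r=np.linalg.inv(d['camera_matrix'])@[u,v,1]
    if z is None:
        return R.T@(r*d['range_z'][int(round(v)),int(round(u))]-t)
    o=-R.T@t; w=R.T@r; return o+w*(z-o[2])/w[2]
def cloud(d):
    R=cv2.Rodrigues(np.array(d['rvec'],float))[0]; t=np.array(d['tvec'],float).ravel()
    h,w=d['range_z'].shape; u,v=np.meshgrid(np.arange(w),np.arange(h))
    r=np.stack([u,v,np.ones_like(u)],-1)@np.linalg.inv(d['camera_matrix']).T
    p=(r*d['range_z'][...,None]-t)@R; p[d['range_z']==0]=np.nan; return p
def load(f): return dict(np.load('pics/'+f+'.npz'))
E
python3 -c "
from h import *
for n in ['scene','top','wrist']:
    d=snap(n,n+'0'); print(n,d['camera_matrix'][0,0],d['rvec'],d['tvec'])
print(get_obs())
im=[cv2.imread('pics/%s0.png'%n) for n in ['scene','top','wrist']]
"
```

```text
scene 420.2210314537509 [ 2.18024136  1.37217809 -0.46062082] [-0.35207632 -0.31633584  1.26502576]
top 383.9597427367343 [ 2.18528155 -2.20408604  0.1023164 ] [0.08836071 0.56739833 1.10932739]
wrist 296.2260622276093 [-2.31725871 -1.77166544 -0.23754124] [-0.67392495 -0.03658421  0.38819406]
{'clock': 0.15, 'joint_positions': array([ 1.26808730e+00,  2.64588902e-01,  1.60502476e+00, -1.52124225e-05,
        1.27370433e+00, -3.68856662e-02]), 'qvel': array([-0.00026801, -0.00203971, -0.00259922,  0.00076493,  0.00024272,
       -0.00078581]), 'joint_torque': array([ 1.00611476e-03, -5.02854180e+01, -3.57468653e+01,  7.28262216e-02,
        2.49361497e-02, -1.06768250e-04]), 'eef_pos': array([0.17716234, 0.65078025, 0.23768729]), 'tool_rot': array([-1.38609010e-04,  1.32518438e-01,  9.91180165e-01, -8.51488496e-04]), 'wrist_force': array([-0.50997108,  0.45538299, -0.4386088 ]), 'ft_torque': array([ 0.04151294, -0.03994007, -0.01477539]), 'gripper_width': 0.08831957581737536}
```

View pics/scene0.png

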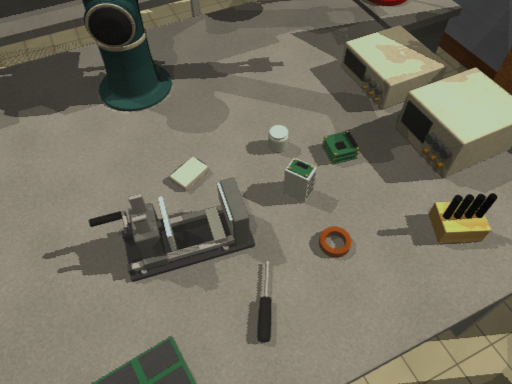

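View pics/top0.png

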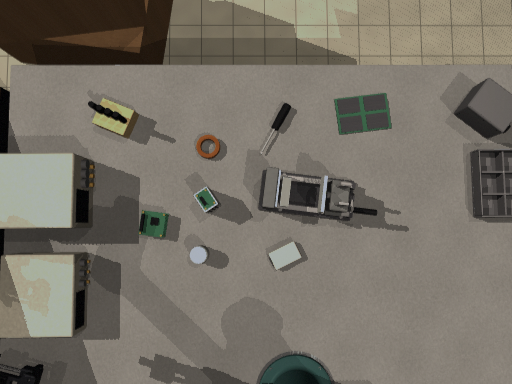

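View pics/wrist0.png

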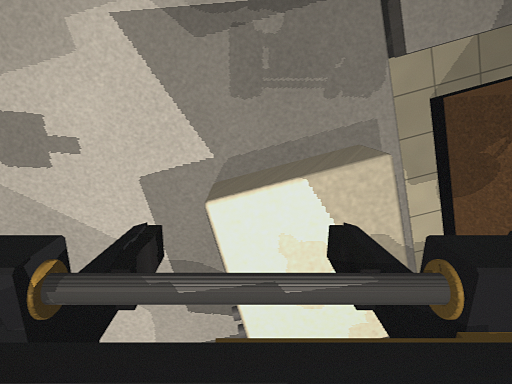

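The arm base is at the bottom of the top view. The vise is around (310,195), with its fixed jaw at left (268,190) and crank handle at (367,211). The module's top is at (206,200). Next I'll enlarge the crops and measure with depth.

```bash
python3 -c "
from h import *
a=cv2.imread('pics/top0.png'); 
cv2.imwrite('pics/c1.png',cv2.resize(a[155:235,250:390],None,fx=5.5,fy=5.5,interpolation=cv2.INTER_CUBIC))
cv2.imwrite('pics/c2.png',cv2.resize(a[165:235,170:240],None,fx=7,fy=7,interpolation=cv2.INTER_CUBIC))
d=load('top0'); p=cloud(d)
# module: points height 0.085-0.1 near
q=p[175:225,180:235]; m=(q[...,2]>0.08)
pts=q[m]; print(len(pts),np.median(pts[:,2]),cv2.minAreaRect(pts[:,:2].astype(np.float32)*1000))
q=p[155:235,250:390].reshape(-1,3)
for lo,hi in [(.006,.2),(.11,.122),(.122,.13),(.15,.19),(.08,.11)]:
    s=q[(q[:,2]>lo)&(q[:,2]<hi)]; print(lo,hi,len(s),s.min(0),s.max(0),cv2.minAreaRect(s[:,:2].astype(np.float32)*1000))
"
```

```text
360 0.09056806353438726 ((554.2421875, 247.85458374023438), (60.42320251464844, 44.66006851196289), 33.69029998779297)
0.006 0.2 3979 [ 0.45241233 -0.2885909   0.00602924] [0.68830094 0.11721097 0.18279777] ((557.540283203125, -92.8291015625), (220.21343994140625, 407.75555419921875), 7.856470108032227)
0.11 0.122 831 [ 0.50561761 -0.21315609  0.11048247] [0.63820149 0.0924361  0.12199244] ((565.7714233398438, -65.05877685546875), (305.78033447265625, 110.35002899169922), 82.6084976196289)
0.122 0.13 612 [ 0.50815924 -0.21187575  0.12201604] [0.63108203 0.08709061 0.12981894] ((564.33349609375, -66.15904235839844), (303.6171875, 97.76119232177734), 82.2742919921875)
0.15 0.19 101 [ 0.53055561 -0.13115408  0.15049287] [ 0.58910295 -0.10061092  0.18279777] ((560.3467407226562, -116.22055053710938), (25.3188419342041, 59.037109375), 83.27320098876953)
0.08 0.11 176 [ 0.51479015 -0.15913272  0.08010568] [0.61337846 0.08966115 0.10995786] ((564.9375610351562, -35.051239013671875), (248.2606964111328, 98.16326904296875), 89.06755065917969)
```

View pics/c1.png

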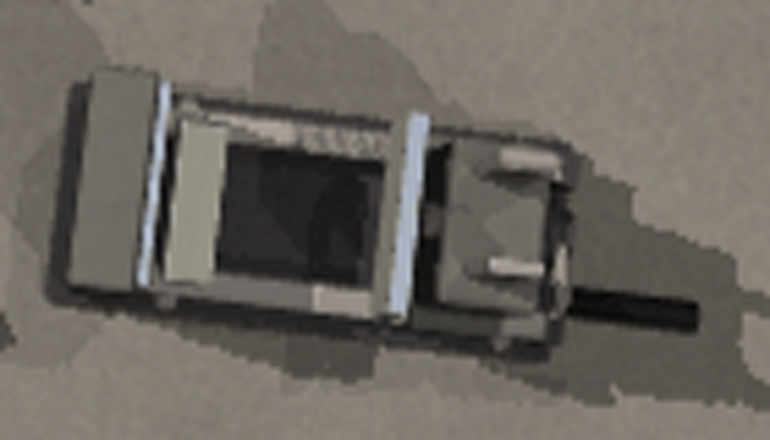

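View pics/c2.png

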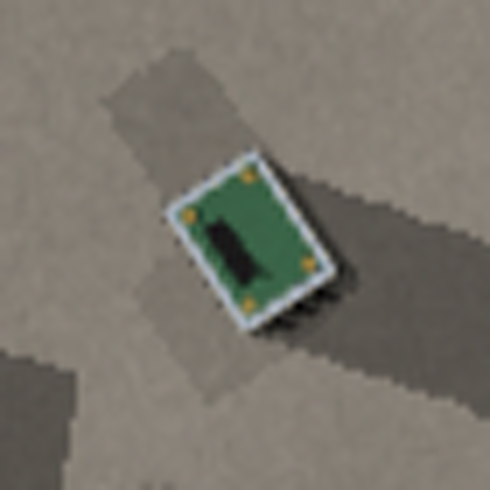

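```bash
cat > v.py <<'E'
from h import *
from scipy.optimize import least_squares
def pl(s):
    r=cv2.minAreaRect(s[:,:2].astype(np.float32)*1000); return r
for f in ['top0','scene0']:
    p=cloud(load(f)).reshape(-1,3); p=p[np.isfinite(p).all(1)]
    p=p[(p[:,0]>.42)&(p[:,0]<.7)&(p[:,1]>-.33)&(p[:,1]<.13)]
    print(f)
    for name,lo,hi,y0,y1 in [('fixed top',.114,.126,.045,.12),('plate',.116,.13,-.08,-.02),('carr',.118,.131,-.16,-.085),('tabs',.165,.185,-.2,0),('handle',.08,.112,-.3,-.155),('base+',.008,.2,-.17,.13)]:
        s=p[(p[:,2]>lo)&(p[:,2]<hi)&(p[:,1]>y0)&(p[:,1]<y1)]
        if len(s)>5: print(name,len(s),np.round(s.mean(0),4),np.round(np.median(s[:,2]),4),[np.round(k,1) for k in pl(s)])
    # fixed jaw face: points at z .065-.115 facing -y
    s=p[(p[:,2]>.065)&(p[:,2]<.112)&(p[:,1]>.03)&(p[:,1]<.08)]; print('ff',len(s), s.mean(0) if len(s) else '')
p=cloud(load('top0')); q=p[175:225,180:235]; s=q[(q[...,2]>.08)]
print('mod',pl(s)); p=cloud(load('scene0'));q=p[150:210,275:325]; s=q[(q[...,2]>.086)]; print('mod scene',pl(s),np.median(s[:,2]))
E
python3 v.py
```

```text
top0
fixed top 569 [0.5817 0.0675 0.1189] 0.1189 [array([582.5,  66.8]), array([ 39.7, 109.1]), np.float64(82.8)]
plate 141 [ 0.5606 -0.0723  0.123 ] 0.1233 [array([564.4, -73.7]), array([ 10.5, 100. ]), np.float64(82.2)]
carr 497 [ 0.5531 -0.1166  0.1237] 0.1237 [array([ 557.8, -126.2]), array([73.7, 83.7]), np.float64(85.5)]
tabs 85 [ 0.5632 -0.1163  0.1762] 0.1765 [array([ 560.3, -116.2]), array([25.3, 59. ]), np.float64(83.3)]
handle 7 [ 0.5592 -0.157   0.1072] 0.1083 [array([ 557. , -157.2]), array([19.8,  3.9]), np.float64(0.1)]
base+ 3856 [ 0.5633 -0.0322  0.0664] 0.0443 [array([556.2, -35.2]), array([273.7, 272.9]), np.float64(87.5)]
ff 9 [0.53834283 0.06626309 0.09377529]
scene0
fixed top 807 [0.5881 0.0663 0.119 ] 0.1191 [array([586.3,  66.3]), array([ 40. , 110.5]), np.float64(82.8)]
plate 193 [ 0.566  -0.0731  0.123 ] 0.1232 [array([568.1, -74. ]), array([ 10. , 100.2]), np.float64(82.5)]
carr 652 [ 0.5661 -0.1195  0.1237] 0.1238 [array([ 561.5, -128. ]), array([72.6, 83.4]), np.float64(82.8)]
tabs 191 [ 0.566  -0.117   0.1745] 0.1761 [array([ 563.6, -116.8]), array([26.1, 60.5]), np.float64(81.9)]
handle 19 [ 0.5612 -0.1594  0.1066] 0.1088 [array([ 539.9, -175.7]), array([69.8, 16. ]), np.float64(44.5)]
base+ 7682 [ 0.5839 -0.0438  0.0649] 0.0439 [array([561. , -38.8]), array([280.6, 263.3]), np.float64(0.8)]
ff 322 [0.62184602 0.05499396 0.08940956]
mod ((554.2421875, 247.85458374023438), (60.42320251464844, 44.66006851196289), 33.69029998779297)
mod scene ((557.14892578125, 247.04666137695312), (60.35160827636719, 45.887393951416016), 33.67451858520508) 0.09071204705202601
```

```bash
python3 -c "
from h import *
a=cv2.imread('pics/scene0.png')
cv2.imwrite('pics/c3.png',cv2.resize(a[170:285,80:265],None,fx=4.3,fy=4.3,interpolation=cv2.INTER_CUBIC))
for f in ['top0','scene0']:
    d=load(f);p=cloud(d);c=d['pixels'].astype(int).max(-1)
    m=(p[...,2]>.04)&(p[...,0]>.45)&(p[...,0]<.65)&(p[...,1]<-.16)&(p[...,1]>-.26)&(c<50)
    s=p[m]; print(f,len(s),s.mean(0),s.min(0),s.max(0),cv2.minAreaRect(s[:,:2].astype(np.float32)*1000))
"
```

```text
top0 116 [ 0.51599003 -0.18664952  0.12387525] [ 0.50561761 -0.21315609  0.11601408] [ 0.52767698 -0.16090815  0.12943765] ((516.3099365234375, -186.09799194335938), (53.04222106933594, 15.53957462310791), 82.04116821289062)
scene0 189 [ 0.52277583 -0.18667945  0.12235197] [ 0.51410277 -0.21382897  0.11414614] [ 0.52963506 -0.16043503  0.12789801] ((521.4584350585938, -186.8428192138672), (53.43965148925781, 12.324058532714844), 82.39683532714844)
```

View pics/c3.png

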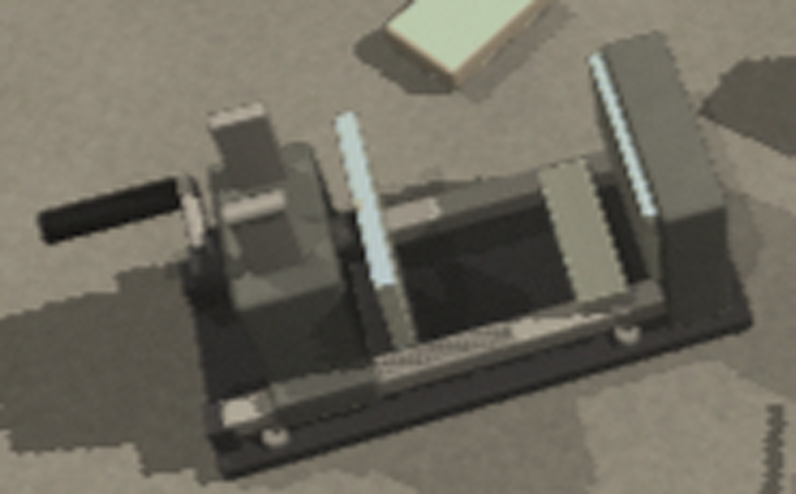

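>>> {"name": "drive_tool", "arguments": {"steps": [{"travel": [0.03, -0.05, 0], "angular": [0, 0, -0.09], "grip": -1}, {"travel": [0.038, -0.045, 0], "angular": [0, 0, -0.09], "grip": -1}, {"travel": [0.038, -0.045, 0], "angular": [0, 0, -0.09], "grip": -1}, {"travel": [0.04, -0.045, 0], "angular": [0, 0, -0.09], "grip": -1}, {"travel": [0.045, -0.042, 0], "angular": [0, 0, -0.09], "grip": -1}, {"travel": [0.045, -0.042, 0], "angular": [0, 0, -0.09], "grip": -1}, {"travel": [0.045, -0.042, 0], "angular": [0, 0, -0.09], "grip": -1}, {"travel": [0.045, -0.042, 0], "angular": [0, 0, -0.087], "grip": -1}], "grip_force": 25}}

```text
clock: 1.15
eef_pos: [0.5044, 0.2967, 0.2386]
tool_rot: [-0.0, 0.473, 0.881, 0.0]
wrist_force: [1.0, 1.1, 0.5]
gripper_width: 0.0884
```

>>> {"name": "drive_tool", "arguments": {"steps": [{"travel": [0.0262, -0.025, 0], "angular": [0, 0, 0], "grip": -1}, {"travel": [0.026, -0.025, 0], "angular": [0, 0, 0], "grip": -1}, {"travel": [0, 0, 0], "angular": [0, 0, 0], "grip": -1}]}}

```text
clock: 1.52
eef_pos: [0.5568, 0.2464, 0.2382]
tool_rot: [-0.0, 0.473, 0.881, -0.0]
wrist_force: [0.1, -0.0, 0.2]
gripper_width: 0.0879
```

```bash
python3 -c "
from h import *
d=snap('wrist','w1'); o=get_obs(); print(o['eef_pos'],o['tool_rot'])
p=cloud(d); m=(p[...,2]>.085)&(p[...,2]<.1)&(abs(p[...,0]-.555)<.08)&(abs(p[...,1]-.248)<.08)
s=p[m]; print(len(s),np.median(s[:,2]),s.mean(0),cv2.minAreaRect(s[:,:2].astype(np.float32)*1000))
"
```

```text
[0.55571927 0.24747896 0.23814627] [-5.02827178e-04  4.72839413e-01  8.81148425e-01 -3.00544470e-04]
2549 0.09038512083982467 [0.5551372  0.24891062 0.090465  ] ((555.7491455078125, 248.1025848388672), (59.99284744262695, 45.00975036621094), 33.3222770690918)
```

View pics/w1.png

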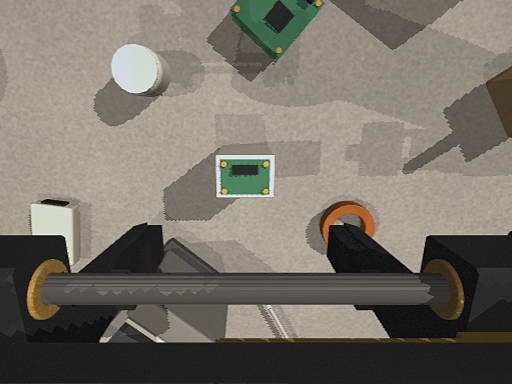

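The module's top is at px (245,176), centred between the fingers. The wrist depth measurement puts its centre at (0.5557, 0.2481), which agrees with the other cameras. Descending.

>>> {"name": "drive_tool", "arguments": {"steps": [{"travel": [0, 0.0006, -0.055], "angular": [0, 0, 0], "grip": -1}, {"travel": [0, 0, -0.055], "angular": [0, 0, 0], "grip": -1}, {"travel": [0, 0, -0.055], "angular": [0, 0, 0], "grip": -1}, {"travel": [0, 0, -0.032], "angular": [0, 0, 0], "grip": -1}, {"travel": [0, 0, 0], "angular": [0, 0, 0], "grip": 1}, {"travel": [0, 0, 0], "angular": [0, 0, 0], "grip": 1}, {"travel": [0, 0, 0], "angular": [0, 0, 0], "grip": 1}, {"travel": [0, 0, 0], "angular": [0, 0, 0], "grip": 1}], "grip_force": 25}}

```text
clock: 2.58
eef_pos: [0.5567, 0.2497, 0.0441]
tool_rot: [0.001, 0.472, 0.882, 0.001]
wrist_force: [-2.0, 1.6, 5.1]
gripper_width: 0.0597
```

>>> {"name": "drive_tool", "arguments": {"steps": [{"travel": [0, 0, 0.04], "angular": [0, 0, 0], "grip": 1}, {"travel": [0, 0, 0.06], "angular": [0, 0, 0], "grip": 1}, {"travel": [0, 0, 0.06], "angular": [0, 0, 0], "grip": 1}, {"travel": [0.0047, -0.0447, 0], "angular": [0, 0, -0.143], "grip": 1}, {"travel": [0.0045, -0.046, 0], "angular": [0, 0, -0.143], "grip": 1}, {"travel": [0.0045, -0.046, 0], "angular": [0, 0, -0.143], "grip": 1}, {"travel": [0.0045, -0.046, 0], "angular": [0, 0, -0.143], "grip": 1}, {"travel": [0.0045, -0.046, 0], "angular": [0, 0, -0.144], "grip": 1}]}}

```text
clock: 3.58
eef_pos: [0.5781, 0.0186, 0.202]
tool_rot: [0.0, 0.752, 0.659, 0.0]
wrist_force: [0.5, -0.7, -2.6]
gripper_width: 0.0598
```

>>> {"name": "drive_tool", "arguments": {"steps": [{"travel": [0, 0, 0], "angular": [0, 0, 0], "grip": 1}, {"travel": [0, 0, 0], "angular": [0, 0, 0], "grip": 1}]}}

```text
clock: 3.82
eef_pos: [0.578, 0.0203, 0.2018]
tool_rot: [-0.0, 0.751, 0.66, 0.0]
wrist_force: [0.1, 0.6, -1.7]
gripper_width: 0.0597
```

```bash
python3 -c "
from h import *
o=get_obs(); print(o['eef_pos'],o['tool_rot'],o['wrist_force'],o['gripper_width'])
d=snap('wrist','w2');snap('scene','s2');snap('top','t2')
"
```

```text
[0.57802549 0.0203175  0.20176576] [-2.42421099e-04  7.50898417e-01  6.60417634e-01  2.39093515e-04] [ 0.07306744  0.56814449 -1.72850499] 0.05974315332155809
```

View pics/w2.png

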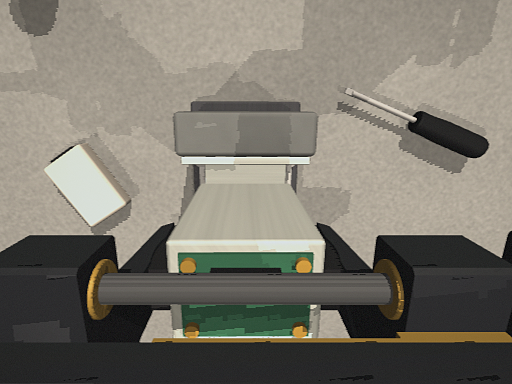

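View pics/s2.png

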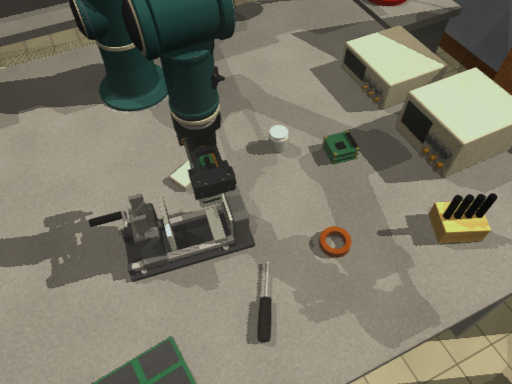

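```bash
python3 -c "
from h import *
d=load('w2'); p=cloud(d)
def R(s): return cv2.minAreaRect(s[:,:2].astype(np.float32)*1000)
q=p[100:168,165:325].reshape(-1,3); s=q[(q[:,2]>.114)&(q[:,2]<.126)]; print('fix',len(s),np.median(s[:,2]),R(s))
q=p[180:248,170:320]; s=q[(q[...,2]>.12)&(q[...,2]<.24)&(q[...,1]<.06)]; 
c=s.mean(0);u,S,vt=np.linalg.svd(s-c,full_matrices=False); print('mod face',len(s),c,vt[2],s.min(0),s.max(0))
q=p[235:345,165:330].reshape(-1,3); s=q[(q[:,2]>.19)&(q[:,2]<.27)&(q[:,1]<.06)]; print('top',len(s),s.min(0),s.max(0),np.percentile(s[:,2],[5,50,95]))
q=p[168:184,200:300].reshape(-1,3); s=q[(q[:,2]>.036)&(q[:,2]<.05)]; print('ledge',len(s),R(s),np.median(s[:,2]))
for u,v in [(175,242),(322,242),(203,184),(294,184),(181,160),(310,160)]: print(u,v,p[v,u])
"
```

```text
fix 7361 0.1188400661415409 ((584.294189453125, 66.12260437011719), (39.49609375, 110.15949249267578), 82.72307586669922)
mod face 6061 [0.58074717 0.04138156 0.2093925 ] [-1.21118191e-01 -9.92638091e-01  6.28112247e-05] [0.54024328 0.02399076 0.15715553] [0.61785433 0.04541517 0.23998787]
top 11164 [ 0.54165299 -0.00502441  0.21366658] [0.61861808 0.04548438 0.25304866] [0.24313191 0.24782665 0.25047674]
ledge 1297 ((578.5880737304688, 20.994850158691406), (18.022335052490234, 97.9723892211914), 83.40546417236328) 0.043945397739456764
175 242 [0.55493376 0.04412059 0.24637058]
322 242 [0.60891431 0.03677219 0.24558057]
203 184 [0.55376593 0.04486573 0.1607211 ]
294 184 [ 0.63282118 -0.00297872  0.01169135]
181 160 [ 0.5040941   0.03973105 -0.00214735]
310 160 [ 6.55677547e-01  2.05419348e-02 -1.86590551e-04]
```

>>> {"name": "drive_tool", "arguments": {"steps": [{"travel": [0, 0, -0.04], "angular": [0, 0, -0.005], "grip": 1}, {"travel": [0, 0, -0.04], "angular": [0, 0, 0], "grip": 1}, {"travel": [0, 0, -0.02], "angular": [0, 0, 0], "grip": 1}, {"travel": [0, 0, -0.005], "angular": [0, 0, 0], "grip": 1}, {"travel": [0, 0, -0.002], "angular": [0, 0, 0], "grip": 1}, {"travel": [0, 0, 0], "angular": [0, 0, 0], "grip": 1}]}}

```text
clock: 4.72
eef_pos: [0.5795, 0.0203, 0.0962]
tool_rot: [0.001, 0.752, 0.659, 0.001]
wrist_force: [0.3, -0.1, -2.4]
gripper_width: 0.0601
```

>>> {"name": "drive_tool", "arguments": {"steps": [{"travel": [0.0003, 0.002, -0.002], "angular": [0, 0, 0], "grip": 1}, {"travel": [0.0002, 0.0015, -0.002], "angular": [0, 0, 0], "grip": 1}, {"travel": [0, 0, 0], "angular": [0, 0, 0], "grip": 1}]}}

```text
clock: 5.1
eef_pos: [0.5786, 0.0238, 0.0907]
tool_rot: [-0.0, 0.752, 0.659, -0.0]
wrist_force: [-0.7, -0.9, -2.6]
gripper_width: 0.0598
```

>>> {"name": "drive_tool", "arguments": {"steps": [{"travel": [0.0001, 0.001, 0], "angular": [0, 0, 0], "grip": 1}, {"travel": [0, 0, 0], "angular": [0, 0, 0], "grip": 1}]}}

```text
clock: 5.35
eef_pos: [0.5788, 0.0247, 0.0907]
tool_rot: [-0.0, 0.753, 0.659, 0.0]
wrist_force: [0.0, 0.5, -3.3]
gripper_width: 0.06
```

>>> {"name": "drive_tool", "arguments": {"steps": [{"travel": [0.0001, 0.001, 0], "angular": [0, 0, 0], "grip": 1}, {"travel": [0, 0, 0], "angular": [0, 0, 0], "grip": 1}]}}

```text
clock: 5.6
eef_pos: [0.5789, 0.0254, 0.0907]
tool_rot: [0.0, 0.752, 0.659, -0.0]
wrist_force: [0.5, -1.5, -2.3]
gripper_width: 0.0602
```

>>> {"name": "drive_tool", "arguments": {"steps": [{"travel": [0.0001, 0.001, 0], "angular": [0, 0, 0], "grip": 1}, {"travel": [0, 0, 0], "angular": [0, 0, 0], "grip": 1}]}}

```text
clock: 5.85
eef_pos: [0.5789, 0.0254, 0.0908]
tool_rot: [0.001, 0.752, 0.659, -0.001]
wrist_force: [-0.3, -5.9, -1.6]
gripper_width: 0.0597
```

>>> {"name": "drive_tool", "arguments": {"steps": [{"travel": [0.0001, 0.001, 0], "angular": [0, 0, 0], "grip": 1}, {"travel": [0, 0, 0], "angular": [0, 0, 0], "grip": 1}]}}

```text
clock: 6.1
eef_pos: [0.5789, 0.0254, 0.0907]
tool_rot: [0.001, 0.752, 0.659, -0.001]
wrist_force: [-0.5, -8.9, -1.1]
gripper_width: 0.0599
```

>>> {"name": "drive_tool", "arguments": {"steps": [{"travel": [-0.0002, -0.0018, 0], "angular": [0, 0, 0], "grip": 1}, {"travel": [0, 0, -0.0012], "angular": [0, 0, 0], "grip": 1}, {"travel": [0, 0, -0.0008], "angular": [0, 0, 0], "grip": 1}, {"travel": [0, 0, 0], "angular": [0, 0, 0], "grip": 1}]}}

```text
clock: 6.6
eef_pos: [0.5791, 0.0254, 0.0891]
tool_rot: [0.001, 0.752, 0.659, -0.0]
wrist_force: [-1.2, -5.7, -0.2]
gripper_width: 0.0595
```

>>> {"name": "drive_tool", "arguments": {"steps": [{"travel": [0, 0, -0.001], "angular": [0, 0, 0], "grip": 1}, {"travel": [0, 0, 0], "angular": [0, 0, 0], "grip": 1}]}}

```text
clock: 6.85
eef_pos: [0.5791, 0.0254, 0.0891]
tool_rot: [0.001, 0.752, 0.659, -0.0]
wrist_force: [-3.1, -5.5, 5.8]
gripper_width: 0.06
```

>>> {"name": "drive_tool", "arguments": {"steps": [{"travel": [0, -0.0008, 0.0005], "angular": [0, 0, 0], "grip": 1}, {"travel": [0, 0, 0], "angular": [0, 0, 0], "grip": 0.2}, {"travel": [0, 0, 0], "angular": [0, 0, 0], "grip": -0.4}, {"travel": [0, 0, 0], "angular": [0, 0, 0], "grip": -1}, {"travel": [0, 0, 0], "angular": [0, 0, 0], "grip": -1}, {"travel": [0, 0, 0.03], "angular": [0, 0, 0], "grip": -1}, {"travel": [0, 0, 0.06], "angular": [0, 0, 0], "grip": -1}, {"travel": [0, 0, 0.06], "angular": [0, 0, 0], "grip": -1}]}}

```text
clock: 7.85
eef_pos: [0.5784, 0.0253, 0.239]
tool_rot: [-0.001, 0.753, 0.659, -0.0]
wrist_force: [0.7, -0.2, 0.5]
gripper_width: 0.0881
```

>>> {"name": "drive_tool", "arguments": {"steps": [{"travel": [-0.006, -0.055, 0.01], "angular": [0, 0, 0], "grip": -1}, {"travel": [-0.006, -0.055, 0.01], "angular": [0, 0, 0], "grip": -1}, {"travel": [-0.006, -0.055, 0], "angular": [0, 0, 0], "grip": -1}, {"travel": [-0.006, -0.05, 0], "angular": [0, 0, 0], "grip": -1}, {"travel": [0, 0, 0], "angular": [0, 0, 0], "grip": -1}]}}

```text
clock: 8.48
eef_pos: [0.5544, -0.193, 0.258]
tool_rot: [0.0, 0.754, 0.657, -0.0]
wrist_force: [-0.5, 0.6, -0.1]
gripper_width: 0.0883
```

```bash
python3 -c "
from h import *
o=get_obs(); print(o['eef_pos'],o['tool_rot'],o['clock'])
d=snap('wrist','w3')
p=cloud(d)
def R(s): return [np.round(k,1) for k in cv2.minAreaRect(s[:,:2].astype(np.float32)*1000)]
q=p.reshape(-1,3);q=q[np.isfinite(q).all(1)]
for n,lo,hi,y0,y1 in [('tabs',.172,.182,-.15,-.08),('tabs lower',.16,.182,-.15,-.08),('plate',.119,.128,-.085,-.05),('fixed',.114,.126,.04,.1),('mod',.132,.138,-.01,.06)]:
    s=q[(q[:,2]>lo)&(q[:,2]<hi)&(q[:,1]>y0)&(q[:,1]<y1)&(abs(q[:,0]-.57)<.09)]; print(n,len(s),R(s) if len(s)>4 else '')
"
```

```text
[ 0.55436474 -0.19297199  0.25798719] [ 1.79475966e-04  7.54070311e-01  6.56793648e-01 -1.91051590e-04] 8.475
tabs 961 [array([ 562.3, -117.1]), array([25.8, 59.7]), np.float64(83.0)]
tabs lower 1062 [array([ 562.3, -117.2]), array([25.8, 59.7]), np.float64(83.1)]
plate 1497 [array([566.1, -74.2]), array([ 10.5, 100.1]), np.float64(82.7)]
fixed 0 
mod 0
```

View pics/w3.png

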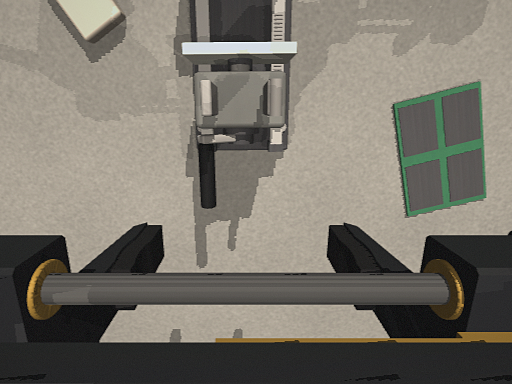

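>>> {"name": "drive_tool", "arguments": {"steps": [{"travel": [0.0032, 0.038, 0], "angular": [0, 0, 0.011], "grip": -1}, {"travel": [0.003, 0.038, 0], "angular": [0, 0, 0], "grip": -1}, {"travel": [0, 0, -0.045], "angular": [0, 0, 0], "grip": -1}, {"travel": [0, 0, -0.045], "angular": [0, 0, 0], "grip": -1}, {"travel": [0, 0, -0.027], "angular": [0, 0, 0], "grip": -1}, {"travel": [0, 0, 0], "angular": [0, 0, 0], "grip": -0.5}, {"travel": [0, 0, 0], "angular": [0, 0, 0], "grip": -0.35}, {"travel": [0, 0, 0], "angular": [0, 0, 0], "grip": -0.3}], "grip_force": 30}}

```text
clock: 9.52
eef_pos: [0.5626, -0.1139, 0.1433]
tool_rot: [0.001, 0.749, 0.663, 0.001]
wrist_force: [0.4, 0.2, -0.4]
gripper_width: 0.0603
```

```bash
python3 -c "
from h import *
d=snap('wrist','w4');o=get_obs(); print(o['eef_pos'],o['tool_rot'],o['clock'],o['wrist_force'],o['gripper_width'])"
```

```text
[ 0.56132694 -0.11376956  0.14292832] [2.18605285e-04 7.48839348e-01 6.62751506e-01 1.52984779e-04] 9.575 [-1.55225671  0.7851654   1.99641511] 0.057870484048590444
```

View pics/w4.png

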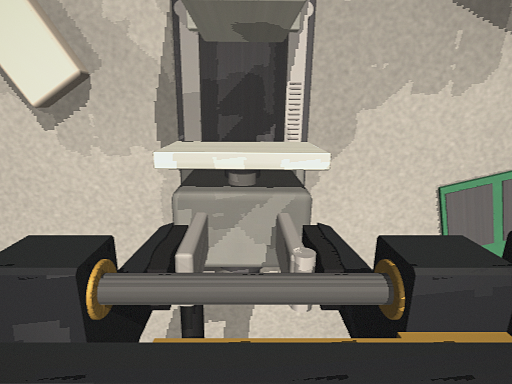

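The tabs are between the fingers (thumb tab at px 190, lever with its bead at px 300). Pinching now, and following the centre towards -x as the lever moves.

>>> {"name": "drive_tool", "arguments": {"steps": [{"travel": [-0.0015, 0, 0], "angular": [0, 0, 0], "grip": -0.22}, {"travel": [-0.0015, 0, 0], "angular": [0, 0, 0], "grip": -0.14}, {"travel": [-0.0015, 0, 0], "angular": [0, 0, 0], "grip": -0.07}]}}

```text
clock: 9.95
eef_pos: [0.5562, -0.1139, 0.1429]
tool_rot: [0.0, 0.749, 0.663, 0.0]
wrist_force: [-3.5, 1.1, 4.8]
gripper_width: 0.0472
```

>>> {"name": "drive_tool", "arguments": {"steps": [{"travel": [-0.0015, 0, 0], "angular": [0, 0, 0], "grip": 0.0}, {"travel": [-0.0015, 0, 0], "angular": [0, 0, 0], "grip": 0.07}, {"travel": [0, 0, 0], "angular": [0, 0, 0], "grip": 0.1}]}}

```text
clock: 10.32
eef_pos: [0.5526, -0.1139, 0.1429]
tool_rot: [-0.001, 0.749, 0.663, -0.0]
wrist_force: [-7.7, 0.8, 6.7]
gripper_width: 0.0403
```

>>> {"name": "drive_tool", "arguments": {"steps": [{"travel": [-0.001, 0, 0], "angular": [0, 0, 0], "grip": 0.25}, {"travel": [0, 0, 0], "angular": [0, 0, 0], "grip": 0.25}]}}

```text
clock: 10.58
eef_pos: [0.5526, -0.114, 0.1429]
tool_rot: [0.0, 0.749, 0.663, 0.0]
wrist_force: [-6.6, 1.7, 7.6]
gripper_width: 0.0403
```

>>> {"name": "drive_tool", "arguments": {"steps": [{"travel": [0.0005, 0.004, 0], "angular": [0, 0, 0], "grip": 0.25}, {"travel": [0.00126, 0.00992, 0], "angular": [0, 0, 0], "grip": 0.25}, {"travel": [0.00126, 0.00992, 0], "angular": [0, 0, 0], "grip": 0.25}, {"travel": [0.00126, 0.00992, 0], "angular": [0, 0, 0], "grip": 0.25}, {"travel": [0.00126, 0.00992, 0], "angular": [0, 0, 0], "grip": 0.25}, {"travel": [0.00126, 0.00992, 0], "angular": [0, 0, 0], "grip": 0.25}, {"travel": [0.0008, 0.006, 0], "angular": [0, 0, 0], "grip": 0.25}, {"travel": [0, 0, 0], "angular": [0, 0, 0], "grip": 0.25}]}}

```text
clock: 11.58
eef_pos: [0.5604, -0.0538, 0.1429]
tool_rot: [0.0, 0.749, 0.663, 0.0]
wrist_force: [-3.5, 1.2, 6.6]
gripper_width: 0.0403
```

```bash
python3 -c "
from h import *
d=snap('wrist','w5');o=get_obs(); print(o['eef_pos'],o['tool_rot'],o['clock'],o['wrist_force'],o['gripper_width'])
p=cloud(d)
def R(s): return [np.round(k,1) for k in cv2.minAreaRect(s[:,:2].astype(np.float32)*1000)]
q=p.reshape(-1,3);q=q[np.isfinite(q).all(1)]
for n,lo,hi,y0,y1 in [('plate',.119,.128,-.04,.004),('fixed',.114,.126,.04,.1),('mod',.131,.142,-.005,.055)]:
    s=q[(q[:,2]>lo)&(q[:,2]<hi)&(q[:,1]>y0)&(q[:,1]<y1)&(abs(q[:,0]-.57)<.09)]; print(n,len(s),R(s) if len(s)>4 else '')
"
```

```text
[ 0.56042482 -0.05399167  0.14287107] [2.10288651e-04 7.48852857e-01 6.62736133e-01 4.16425297e-04] 11.625 [-5.21559164  0.92776196  6.67220798] 0.040069114237585614
plate 5030 [array([571.9, -27.1]), array([35.3, 99.8]), np.float64(83.1)]
fixed 7808 [array([583. ,  55.9]), array([ 20.1, 110.2]), np.float64(83.1)]
mod 11541 [array([578.9,  24.4]), array([45.2, 60.2]), np.float64(82.4)]
```

View pics/w5.png

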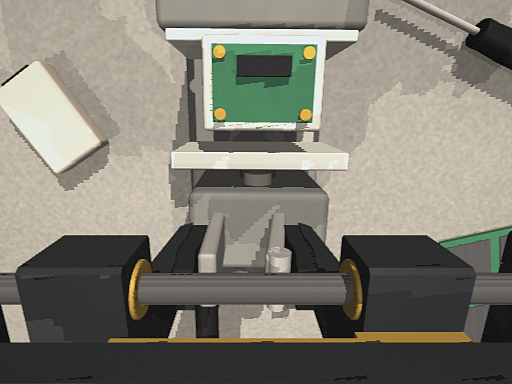

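>>> {"name": "drive_tool", "arguments": {"steps": [{"travel": [0.0006, 0.005, 0], "angular": [0, 0, 0], "grip": 0.25}, {"travel": [0.0005, 0.004, 0], "angular": [0, 0, 0], "grip": 0.25}, {"travel": [0.0001, 0.001, 0], "angular": [0, 0, 0], "grip": 0.25}, {"travel": [0, 0, 0], "angular": [0, 0, 0], "grip": 0.25}]}}

```text
clock: 12.12
eef_pos: [0.5617, -0.0442, 0.1429]
tool_rot: [0.0, 0.749, 0.663, 0.0]
wrist_force: [-4.2, 1.2, 5.8]
gripper_width: 0.0398
```

```bash
python3 -c "
from h import *
d=snap('wrist','w6');o=get_obs(); print(o['eef_pos'],o['clock'],o['wrist_force'],o['gripper_width'])
cv2.imwrite('pics/w6c.png',cv2.resize(cv2.imread('pics/w6.png')[20:220,140:370],None,fx=3,fy=3,interpolation=cv2.INTER_CUBIC))
p=cloud(d);q=p.reshape(-1,3);q=q[np.isfinite(q).all(1)]
v=(q[:,:2]-[.5818,.0463])@np.array([[.9920,.1262],[-.1262,.9920]])
m=(abs(v[:,0])<.045)&(q[:,2]>.1); 
def R(s): return [np.round(k,1) for k in cv2.minAreaRect(s.astype(np.float32)*1000)]
for lo,hi,y0,y1 in [(.117,.128,-.075,-.03),(.131,.142,-.06,.01)]:
    k=m&(q[:,2]>lo)&(q[:,2]<hi)&(v[:,1]>y0)&(v[:,1]<y1); print(k.sum(),R(v[k]),np.percentile(v[k,1],[1,5,50,95,99]))
"
```

```text
[ 0.56169043 -0.04424601  0.14288621] 12.175 [-4.49495555  1.28740178  6.16631748] 0.04018562607460646
4384 [array([  0., -61.]), array([28. , 89.9]), np.float64(90.0)] [-0.07486415 -0.07415065 -0.05428035 -0.04748434 -0.04720912]
10954 [array([ -0. , -22.2]), array([45.1, 60. ]), np.float64(89.9)] [-0.04394234 -0.04190625 -0.02096335 -0.00205464 -0.00038379]
```

View pics/w6c.png

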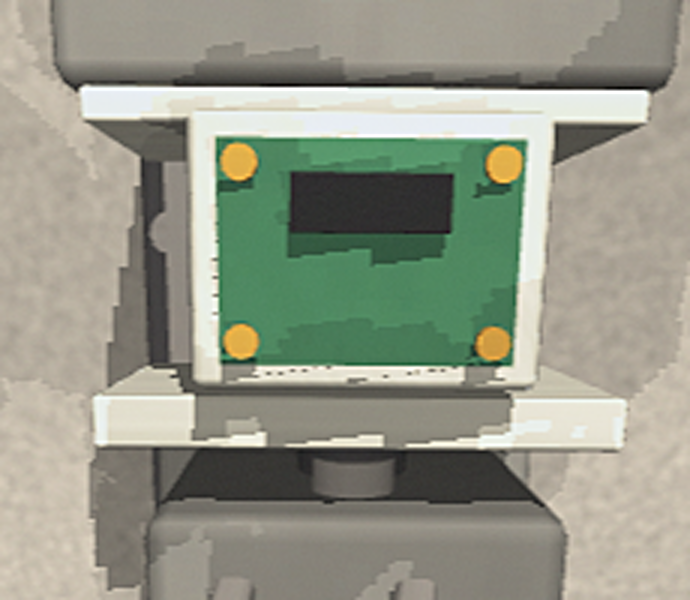

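>>> {"name": "drive_tool", "arguments": {"steps": [{"travel": [0.0001, 0.001, 0], "angular": [0, 0, 0], "grip": 0.25}, {"travel": [0, 0, 0], "angular": [0, 0, 0], "grip": 0.25}]}}

```text
clock: 12.42
eef_pos: [0.5618, -0.0434, 0.1429]
tool_rot: [0.0, 0.749, 0.663, 0.0]
wrist_force: [-4.7, 0.2, 6.1]
gripper_width: 0.0404
```

>>> {"name": "drive_tool", "arguments": {"steps": [{"travel": [0.0001, 0.0006, 0], "angular": [0, 0, 0], "grip": 0.25}, {"travel": [0, 0, 0], "angular": [0, 0, 0], "grip": 0.25}]}}

```text
clock: 12.68
eef_pos: [0.5619, -0.0429, 0.1429]
tool_rot: [0.0, 0.749, 0.663, 0.0]
wrist_force: [-4.9, 1.5, 5.6]
gripper_width: 0.0401
```

```bash
cat > m.py <<'E'
from h import *
import sys
d=snap('wrist',sys.argv[1]);o=get_obs(); print(o['eef_pos'],o['clock'],o['wrist_force'],o['gripper_width'])
p=cloud(d);q=p.reshape(-1,3);q=q[np.isfinite(q).all(1)]
v=(q[:,:2]-[.5818,.0463])@np.array([[.9920,.1262],[-.1262,.9920]])
m=(abs(v[:,0])<.045)
for n,lo,hi,y0,y1,w in [('plate',.117,.128,-.06,-.03,.045),('plate outer',.10,.128,-.06,-.03,.048),('mod',.131,.142,-.06,.01,.045)]:
    k=(abs(v[:,0])<w)&(q[:,2]>lo)&(q[:,2]<hi)&(v[:,1]>y0)&(v[:,1]<y1); print(n,k.sum(),np.round(np.percentile(v[k,1],[0,1,5,50,95,99,100]),4))
E
python3 m.py w7
```

```text
[ 0.56186554 -0.0428525   0.1428736 ] 12.725 [-4.40627223  0.78356687  6.21566212] 0.040425051819061815
plate 2826 [-0.056  -0.0558 -0.0552 -0.0507 -0.0462 -0.0459 -0.0457]
plate outer 3193 [-0.06   -0.0558 -0.0552 -0.0504 -0.046  -0.0458 -0.0457]
mod 10875 [-0.0448 -0.044  -0.0419 -0.021  -0.002  -0.0004  0.0003]
```

>>> {"name": "drive_tool", "arguments": {"steps": [{"travel": [0.0001, 0.0006, 0], "angular": [0, 0, 0], "grip": 0.25}, {"travel": [0, 0, 0], "angular": [0, 0, 0], "grip": 0.25}]}}

```text
clock: 12.98
eef_pos: [0.5619, -0.0423, 0.1428]
tool_rot: [0.0, 0.749, 0.663, 0.0]
wrist_force: [-4.8, 0.3, 6.8]
gripper_width: 0.04
```

>>> {"name": "drive_tool", "arguments": {"steps": [{"travel": [0.0001, 0.0005, 0], "angular": [0, 0, 0], "grip": 0.25}, {"travel": [0, 0, 0], "angular": [0, 0, 0], "grip": 0.25}]}}

```text
clock: 13.22
eef_pos: [0.562, -0.0417, 0.1429]
tool_rot: [0.0, 0.749, 0.663, 0.0]
wrist_force: [-5.2, 0.3, 5.2]
gripper_width: 0.04
```

```bash
python3 m.py w8
```

```text
[ 0.56201276 -0.04176932  0.14286549] 13.275 [-4.57009568  0.95698086  5.64018851] 0.04008991469892394
plate 2593 [-0.055  -0.0547 -0.0542 -0.05   -0.0457 -0.0448 -0.0446]
plate outer 3006 [-0.06   -0.0593 -0.0544 -0.0498 -0.0449 -0.0447 -0.0445]
mod 10814 [-0.0448 -0.044  -0.0419 -0.0209 -0.002  -0.0003  0.0004]
```

>>> {"name": "drive_tool", "arguments": {"steps": [{"travel": [0.0, 0.0005, 0], "angular": [0, 0, 0], "grip": 0.25}, {"travel": [0, 0, 0], "angular": [0, 0, 0], "grip": 0.25}]}}

```text
clock: 13.52
eef_pos: [0.5621, -0.0414, 0.1429]
tool_rot: [0.0, 0.749, 0.663, 0.0]
wrist_force: [-5.2, 0.7, 6.2]
gripper_width: 0.0403
```

```bash
python3 m.py w9
```

```text
[ 0.56204553 -0.04135152  0.14285538] 13.575 [-3.4498438  -0.63124212  6.98503807] 0.04036729188948657
plate 2574 [-0.0549 -0.0546 -0.0542 -0.05   -0.0454 -0.0447 -0.0444]
plate outer 3026 [-0.06   -0.0593 -0.0544 -0.0497 -0.0448 -0.0446 -0.0444]
mod 10790 [-0.0449 -0.044  -0.0419 -0.0209 -0.002  -0.0003  0.0003]
```

>>> {"name": "drive_tool", "arguments": {"steps": [{"travel": [0.002, 0, 0], "angular": [0, 0, 0], "grip": -0.1}, {"travel": [0.003, 0, 0], "angular": [0, 0, 0], "grip": -0.4}, {"travel": [0.003, 0, 0], "angular": [0, 0, 0], "grip": -1}, {"travel": [0, 0, 0], "angular": [0, 0, 0], "grip": -1}, {"travel": [0, 0, 0], "angular": [0, 0, 0], "grip": -1}]}}

```text
clock: 14.2
eef_pos: [0.5693, -0.0409, 0.1407]
tool_rot: [-0.001, 0.749, 0.663, -0.0]
wrist_force: [-0.3, 0.3, -0.1]
gripper_width: 0.0866
```

```bash
python3 m.py w10
```

```text
[ 0.56931118 -0.04095752  0.14077541] 14.25 [-0.17746276  0.2564688   0.06682594] 0.08764222024835026
plate 2598 [-0.055  -0.0546 -0.0541 -0.05   -0.0455 -0.0447 -0.0444]
plate outer 3051 [-0.06   -0.0593 -0.0543 -0.0497 -0.0448 -0.0445 -0.0444]
mod 11022 [-0.0448 -0.044  -0.0419 -0.0209 -0.002  -0.0003  0.0004]
```

View pics/w10.png

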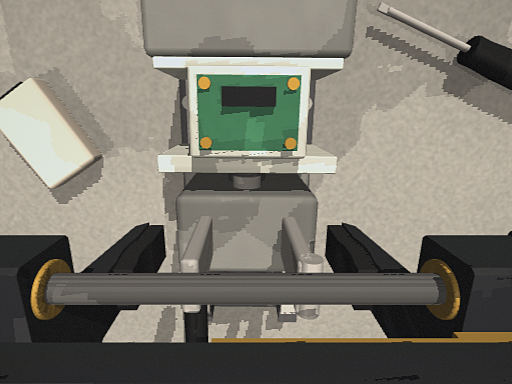

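>>> {"name": "drive_tool", "arguments": {"steps": [{"travel": [0, 0, 0.045], "angular": [0, 0, 0], "grip": -1}, {"travel": [0, 0, 0.045], "angular": [0, 0, 0], "grip": -1}, {"travel": [-0.014, -0.05, 0.03], "angular": [0, 0, -0.003], "grip": -1}, {"travel": [-0.014, -0.05, 0], "angular": [0, 0, 0], "grip": -1}, {"travel": [-0.014, -0.05, 0], "angular": [0, 0, 0], "grip": -1}, {"travel": [0, 0, 0], "angular": [0, 0, 0], "grip": -1}, {"travel": [0, 0, 0], "angular": [0, 0, 0], "grip": -1}]}}

```text
clock: 15.12
eef_pos: [0.5276, -0.1908, 0.2609]
tool_rot: [-0.0, 0.75, 0.661, 0.0]
wrist_force: [0.4, 0.0, 0.2]
gripper_width: 0.0884
```

```bash
python3 -c "
from h import *
d=snap('wrist','w11');o=get_obs(); print(o['eef_pos'],o['tool_rot'],o['clock'])
snap('scene','s11')
for f in ['w11','s11']:
    d=load(f);p=cloud(d);c=d['pixels'].astype(int).max(-1)
    m=(p[...,2]>.09)&(p[...,2]<.15)&(p[...,0]>.48)&(p[...,0]<.56)&(p[...,1]<-.075)&(p[...,1]>-.2)&(c<70)
    s=p[m]; print(f,len(s)); 
    if len(s)>5: print(s.mean(0),np.percentile(s,[1,99],axis=0),[np.round(k,1) for k in cv2.minAreaRect(s[:,:2].astype(np.float32)*1000)],np.percentile(s[:,2],[50,90,98]))
d=load('w11');q=cloud(d).reshape(-1,3)
s=q[(q[:,2]>.172)&(q[:,2]<.182)&(q[:,1]>-.08)&(q[:,1]<0)]; print('tabs',len(s),cv2.minAreaRect(s[:,:2].astype(np.float32)*1000))
"
```

```text
[ 0.52783372 -0.1902602   0.26094905] [-3.98300878e-04  7.49785209e-01  6.61681163e-01  1.43936486e-04] 15.175
w11 1303
[ 0.52933628 -0.10908455  0.12251527] [[ 0.51806205 -0.14295094  0.09957472]
 [ 0.55786799 -0.08025875  0.12650692]] [array([ 538.4, -108.9]), array([72.9, 36. ]), np.float64(81.6)] [0.12390592 0.12547513 0.12615184]
s11 233
[ 0.53228783 -0.11105806  0.12227256] [[ 0.52287695 -0.14177852  0.11321431]
 [ 0.5393844  -0.08052948  0.12714273]] [array([ 530.8, -110.9]), array([62.8, 13.2]), np.float64(83.6)] [0.12322041 0.12580112 0.12704068]
tabs 244 ((570.22802734375, -56.63918685913086), (5.4916300773620605, 59.266380310058594), 82.23847961425781)
```

View pics/w11.png

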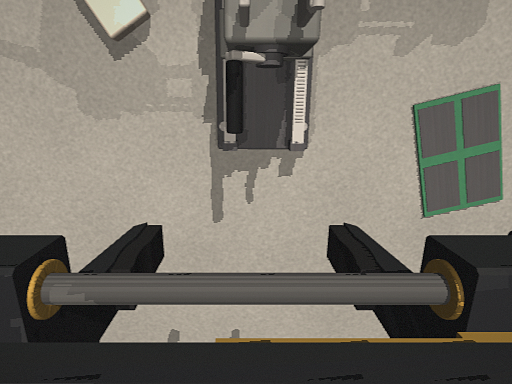

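```bash
python3 -c "
from h import *
d=load('w11');p=cloud(d);c=d['pixels'].astype(int).max(-1)
u,v=np.meshgrid(np.arange(512),np.arange(384))
m=(u>222)&(u<248)&(v>56)&(v<140)&(p[...,2]>.112)&(p[...,2]<.14)&(c<60)
s=p[m]; w=(s[:,:2]-[.5818,.0463])@np.array([[.9920,.1262],[-.1262,.9920]])
print(m.sum(),np.percentile(w,[0,1,5,50,95,99,100],axis=0).round(4), np.percentile(s[:,2],[50,80,95,99]))
for b in np.arange(-.048,-.022,.002):
    k=(w[:,0]>b)&(w[:,0]<=b+.002); print(round(b,3),k.sum(),np.median(s[k,2]).round(4) if k.sum() else '')
"
```

```text
1225 [[-0.0417 -0.1957]
 [-0.0415 -0.1947]
 [-0.0407 -0.1919]
 [-0.0337 -0.1617]
 [-0.0266 -0.1348]
 [-0.0266 -0.1324]
 [-0.0248 -0.1315]] [0.12404185 0.12509082 0.12580626 0.12651445]
-0.048 0 
-0.046 0 
-0.044 0 
-0.042 110 0.1204
-0.04 154 0.1229
-0.038 150 0.1245
-0.036 160 0.125
-0.034 168 0.1251
-0.032 187 0.1245
-0.03 146 0.1233
-0.028 143 0.1213
-0.026 7 0.1171
-0.024 0
```

>>> {"name": "drive_tool", "arguments": {"steps": [{"travel": [-0.0006, 0.036, 0], "angular": [0, 0, 0], "grip": -0.2}, {"travel": [-0.0006, 0.036, 0], "angular": [0, 0, 0], "grip": -0.2}, {"travel": [0, 0, -0.05], "angular": [0, 0, 0], "grip": -0.2}, {"travel": [0, 0, -0.05], "angular": [0, 0, 0], "grip": -0.2}, {"travel": [0, 0, -0.04], "angular": [0, 0, 0], "grip": -0.2}, {"travel": [0, 0, -0.015], "angular": [0, 0, 0], "grip": -0.2}, {"travel": [0, 0, 0], "angular": [0, 0, 0], "grip": -0.2}], "grip_force": 20}}

```text
clock: 16.1
eef_pos: [0.5263, -0.1182, 0.1056]
tool_rot: [-0.001, 0.749, 0.662, -0.0]
wrist_force: [0.0, -0.1, 0.1]
gripper_width: 0.0529
```

```bash
python3 -c "
from h import *
d=snap('wrist','w12');o=get_obs(); print(o['eef_pos'],o['tool_rot'],o['clock'],o['wrist_force'],o['gripper_width'])
snap('scene','s12')
a=cv2.imread('pics/s12.png');cv2.imwrite('pics/s12c.png',cv2.resize(a[100:280,60:260],None,fx=3.3,fy=3.3,interpolation=cv2.INTER_CUBIC))"
```

```text
[ 0.52743783 -0.11872429  0.10704699] [3.65969428e-04 7.49590284e-01 6.61901947e-01 2.90723430e-04] 16.15 [1.17571728 0.17602094 0.74304838] 0.052857143194096116
```

View pics/w12.png

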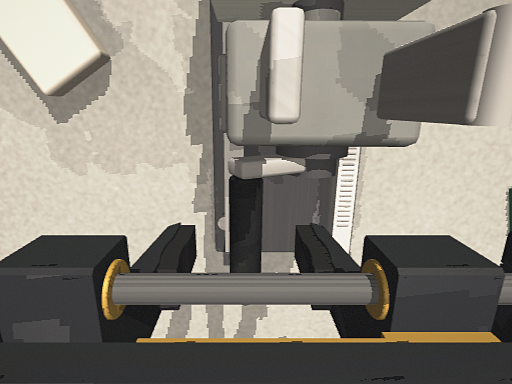

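View pics/s12c.png

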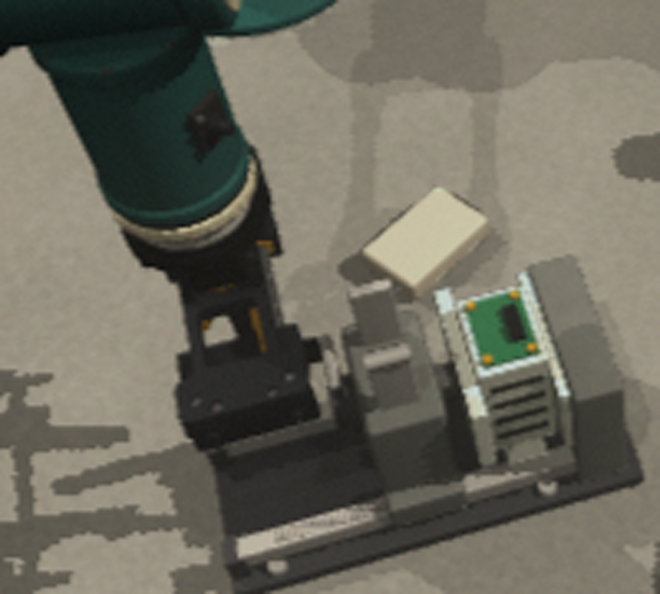

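The handle (px 245) is between the fingers. I'll close on it and work out the arc steps.

>>> {"name": "drive_tool", "arguments": {"steps": [{"travel": [0, 0, 0], "angular": [0, 0, 0], "grip": 0.5}, {"travel": [0, 0, 0], "angular": [0, 0, 0], "grip": 1}, {"travel": [0, 0, 0], "angular": [0, 0, 0], "grip": 1}, {"travel": [0, 0, 0], "angular": [0, 0, 0], "grip": 1}]}}

```text
clock: 16.7
eef_pos: [0.5264, -0.1192, 0.1064]
tool_rot: [-0.0, 0.75, 0.662, -0.0]
wrist_force: [-2.3, 1.4, 0.9]
gripper_width: 0.0153
```

```bash
python3 -c "
import numpy as np
th=0.487+np.arange(17)*0.24
u=-38*np.cos(th);z=38*np.sin(th)
for i in range(16): d=u[i+1]-u[i]; print(round(th[i+1],2),[round(d*.992/1000,4),round(-d*.126/1000,4),round((z[i+1]-z[i])/1000,4)])
from rig import get_obs
o=get_obs();print(o['eef_pos'],o['wrist_force'],o['gripper_width'],o['clock'])"
```

```text
0.73 [np.float64(0.0051), np.float64(-0.0007), np.float64(0.0075)]
0.97 [np.float64(0.0068), np.float64(-0.0009), np.float64(0.006)]
1.21 [np.float64(0.008), np.float64(-0.001), np.float64(0.0042)]
1.45 [np.float64(0.0088), np.float64(-0.0011), np.float64(0.0022)]
1.69 [np.float64(0.009), np.float64(-0.0011), np.float64(0.0)]
1.93 [np.float64(0.0088), np.float64(-0.0011), np.float64(-0.0021)]
2.17 [np.float64(0.008), np.float64(-0.001), np.float64(-0.0042)]
2.41 [np.float64(0.0068), np.float64(-0.0009), np.float64(-0.006)]
2.65 [np.float64(0.0052), np.float64(-0.0007), np.float64(-0.0074)]
2.89 [np.float64(0.0033), np.float64(-0.0004), np.float64(-0.0085)]
3.13 [np.float64(0.0012), np.float64(-0.0002), np.float64(-0.009)]
3.37 [np.float64(-0.0009), np.float64(0.0001), np.float64(-0.009)]
3.61 [np.float64(-0.0031), np.float64(0.0004), np.float64(-0.0086)]
3.85 [np.float64(-0.005), np.float64(0.0006), np.float64(-0.0076)]
4.09 [np.float64(-0.0066), np.float64(0.0008), np.float64(-0.0062)]
4.33 [np.float64(-0.0079), np.float64(0.001), np.float64(-0.0044)]
[ 0.52637697 -0.11921209  0.1063872 ] [-2.33346382  1.36704355  0.88916825] 0.01527465113541139 16.7
```

>>> {"name": "drive_tool", "arguments": {"steps": [{"travel": [0.0051, -0.0007, 0.0075], "angular": [0, 0, 0], "grip": 1}, {"travel": [0.0068, -0.0009, 0.006], "angular": [0, 0, 0], "grip": 1}, {"travel": [0.008, -0.001, 0.0042], "angular": [0, 0, 0], "grip": 1}, {"travel": [0.0088, -0.0011, 0.0022], "angular": [0, 0, 0], "grip": 1}]}}

```text
clock: 17.2
eef_pos: [0.5554, -0.123, 0.1262]
tool_rot: [-0.0, 0.75, 0.662, -0.0]
wrist_force: [-4.6, -0.6, -2.6]
gripper_width: 0.0154
```

>>> {"name": "drive_tool", "arguments": {"steps": [{"travel": [0.009, -0.0011, 0.0], "angular": [0, 0, 0], "grip": 1}, {"travel": [0.0088, -0.0011, -0.0021], "angular": [0, 0, 0], "grip": 1}, {"travel": [0.008, -0.001, -0.0042], "angular": [0, 0, 0], "grip": 1}, {"travel": [0.0068, -0.0009, -0.006], "angular": [0, 0, 0], "grip": 1}]}}

```text
clock: 17.7
eef_pos: [0.5877, -0.1273, 0.1136]
tool_rot: [-0.001, 0.75, 0.662, -0.001]
wrist_force: [-8.3, -1.3, -0.8]
gripper_width: 0.0151
```

>>> {"name": "drive_tool", "arguments": {"steps": [{"travel": [0.0052, -0.0007, -0.0074], "angular": [0, 0, 0], "grip": 1}, {"travel": [0.0033, -0.0004, -0.0085], "angular": [0, 0, 0], "grip": 1}, {"travel": [0.0012, -0.0002, -0.009], "angular": [0, 0, 0], "grip": 1}]}}

```text
clock: 18.08
eef_pos: [0.5974, -0.1287, 0.0891]
tool_rot: [-0.001, 0.75, 0.662, -0.001]
wrist_force: [-9.8, -1.2, 4.6]
gripper_width: 0.0154
```

>>> {"name": "drive_tool", "arguments": {"steps": [{"travel": [-0.0025, 0.0001, -0.009], "angular": [0, 0, 0], "grip": 1}, {"travel": [-0.0031, 0.0004, -0.0086], "angular": [0, 0, 0], "grip": 1}, {"travel": [-0.005, 0.0006, -0.0076], "angular": [0, 0, 0], "grip": 1}]}}

```text
clock: 18.45
eef_pos: [0.5905, -0.1281, 0.0662]
tool_rot: [0.003, 0.75, 0.662, 0.002]
wrist_force: [-2.6, -0.8, 7.4]
gripper_width: 0.0149
```

```bash
python3 m.py w13
```

```text
[ 0.58950754 -0.1279733   0.06510202] 18.5 [-0.60588751 -2.77326946  4.15561083] 0.015384010583394793Traceback (most recent call last):
  File "m.py", line 8, in <module>
    k=(abs(v[:,0])<w)&(q[:,2]>lo)&(q[:,2]<hi)&(v[:,1]>y0)&(v[:,1]<y1); print(n,k.sum(),np.round(np.percentile(v[k,1],[0,1,5,50,95,99,100]),4))
                                                                                                ~~~~~~~~~~~~~^^^^^^^^^^^^^^^^^^^^^^^^^^^^^
    return _quantile_unchecked(
        a, q, axis, out, overwrite_input, method, keepdims, weights)
    return _ureduce(a,
                    func=_quantile_ureduce_func,
    ...<5 lines>...
                    overwrite_input=overwrite_input,
                    method=method)
    r = func(a, **kwargs)
    result = _quantile(arr,
                       quantiles=q,
    ...<2 lines>...
                       out=out,
                       weights=wgt)
    slices_having_nans = np.isnan(arr[-1, ...])
                                  ~~~^^^^^^^^^
IndexError: index -1 is out of bounds for axis 0 with size 0
```

View pics/w13.png

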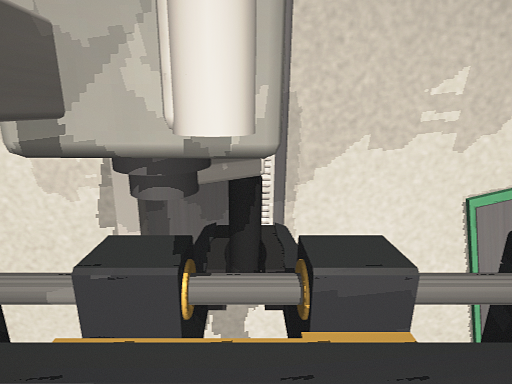

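>>> {"name": "drive_tool", "arguments": {"steps": [{"travel": [-0.0055, 0.0007, -0.0058], "angular": [0, 0, 0], "grip": 1}, {"travel": [-0.006, 0.0008, -0.0042], "angular": [0, 0, 0], "grip": 1}, {"travel": [0, 0, 0], "angular": [0, 0, 0], "grip": 1}]}}

```text
clock: 18.88
eef_pos: [0.5792, -0.1268, 0.0558]
tool_rot: [0.003, 0.75, 0.661, 0.002]
wrist_force: [2.9, -3.8, 2.2]
gripper_width: 0.015
```

>>> {"name": "drive_tool", "arguments": {"steps": [{"travel": [0, 0, 0], "angular": [0, 0, 0], "grip": 0.4}, {"travel": [0, 0, 0], "angular": [0, 0, 0], "grip": 0.1}, {"travel": [0, 0, 0], "angular": [0, 0, 0], "grip": 0.1}, {"travel": [0, 0, 0.04], "angular": [0, 0, 0], "grip": 0.1}, {"travel": [0, 0, 0.055], "angular": [0, 0, 0], "grip": 0.1}, {"travel": [0, 0, 0.055], "angular": [0, 0, 0], "grip": 0}, {"travel": [0, 0, 0.055], "angular": [0, 0, 0], "grip": 0}, {"travel": [0, 0, 0], "angular": [0, 0, 0], "grip": 0}]}}

```text
clock: 19.88
eef_pos: [0.5786, -0.1262, 0.265]
tool_rot: [0.004, 0.75, 0.662, 0.003]
wrist_force: [0.2, 0.7, -0.5]
gripper_width: 0.044
```

Run:
```python
from h import *
d=snap('wrist','w14');snap('scene','s14');snap('top','t14');o=get_obs(); print(o['eef_pos'],o['clock'],o['wrist_force'],o['gripper_width'])
a=cv2.imread('pics/s14.png');cv2.imwrite('pics/s14c.png',cv2.resize(a[140:290,80:280],None,fx=3.8,fy=3.8,interpolation=cv2.INTER_CUBIC))
def R(s): return [np.round(k,2) for k in cv2.minAreaRect(s.astype(np.float32)*1000)]
for f in ['w14','s14']:
    q=cloud(load(f)).reshape(-1,3);q=q[np.isfinite(q).all(1)]
    v=(q[:,:2]-[.5818,.0463])@np.array([[.9920,.1262],[-.1262,.9920]])
    for n,lo,hi,y0,y1,w in [('plate',.117,.128,-.058,-.04,.06),('carr',.117,.128,-.14,-.061,.045),('mod',.131,.137,-.06,.01,.05),('tabs',.168,.182,-.15,-.05,.06)]:
        k=(abs(v[:,0])<w)&(q[:,2]>lo)&(q[:,2]<hi)&(v[:,1]>y0)&(v[:,1]<y1); print(f,n,k.sum(),R(v[k]) if k.sum()>4 else '',np.percentile(v[k,1],[1,99]) if k.sum() else '')
```

```text
[ 0.57464541 -0.12526764  0.2573388 ] 20.025 [ 0.52527347  0.05699324 -0.0556889 ] 0.04409555413894579
w14 plate 1584 [array([ -0.44, -48.84]), array([12.54, 99.74]), np.float64(89.92)] [-0.05486554 -0.04447241]
w14 carr 3818 [array([ -0.28, -96.67]), array([84.03, 55.07]), np.float64(0.29)] [-0.11843344 -0.06936388]
w14 mod 2533 [array([ 3.00e-02, -3.12e+01]), array([59.83, 28.16]), np.float64(0.23)] [-0.04466633 -0.01791905]
w14 tabs 935 [array([  1.39, -93.75]), array([60.19, 25.69]), np.float64(0.2)] [-0.10648523 -0.08132564]
s14 plate 220 [array([  1.39, -47.25]), array([ 14.4 , 101.21]), np.float64(89.77)] [-0.05445271 -0.04199631]
s14 carr 555 [array([  1.23, -95.44]), array([53.72, 84.89]), np.float64(89.21)] [-0.1181572  -0.06897656]
s14 mod 424 [array([  2.02, -21.96]), array([44.82, 61.5 ]), np.float64(89.87)] [-4.40507054e-02  5.11263905e-06]
s14 tabs 151 [array([  3.24, -93.52]), array([25.69, 60.89]), np.float64(89.69)] [-0.10616912 -0.08096148]
```

View pics/w14.png

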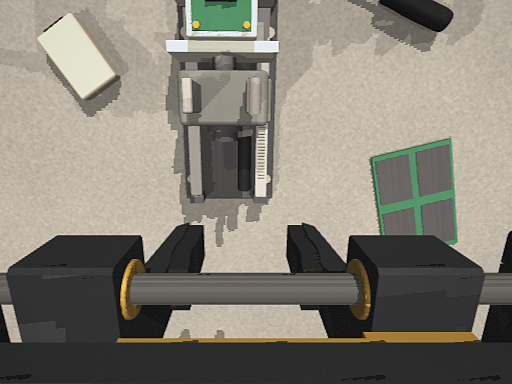

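View pics/s14c.png

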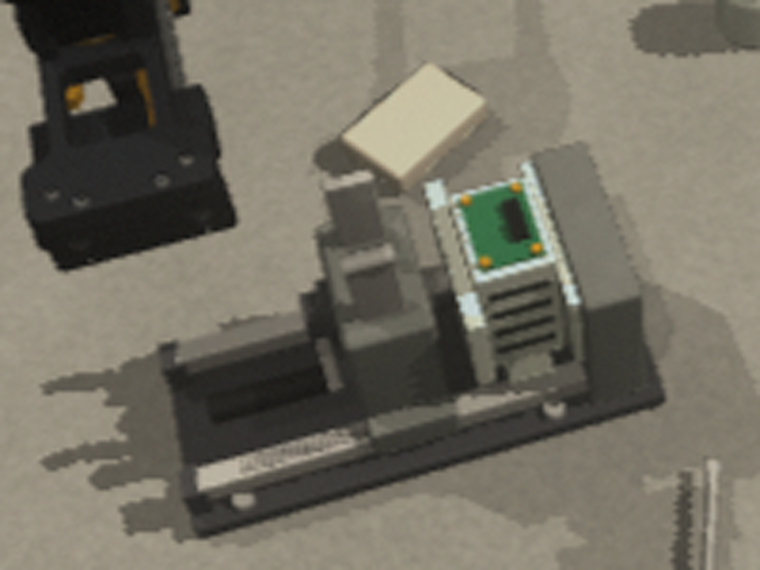

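Run:
```python
from h import *
for f in ['w14','s14']:
    d=load(f);p=cloud(d);q=p.reshape(-1,3);c=d['pixels'].astype(int).max(-1).ravel()
    v=(q[:,:2]-[.5818,.0463])@np.array([[.9920,.1262],[-.1262,.9920]])
    k=(abs(v[:,0])<.05)&(v[:,1]<-.135)&(v[:,1]>-.198)&(q[:,2]>.05)&(q[:,2]<.12)
    print(f,k.sum(),np.percentile(v[k],[2,50,98],axis=0).round(4),np.percentile(q[k,2],[5,50,95]))
```

```text
w14 721 [[ 0.0126 -0.1946]
 [ 0.0196 -0.1645]
 [ 0.0278 -0.1362]] [0.06845571 0.07348626 0.07542207]
s14 236 [[ 0.0139 -0.1953]
 [ 0.0243 -0.166 ]
 [ 0.029  -0.1367]] [0.06550514 0.07308204 0.07649387]
```

View pics/t14.png

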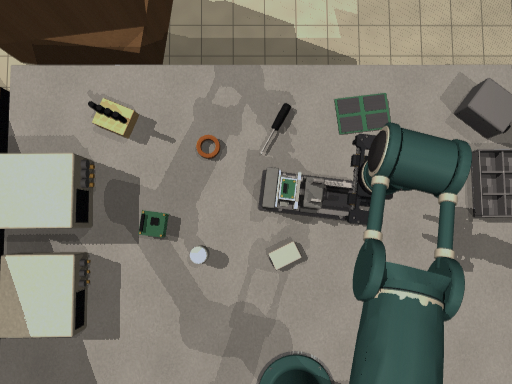

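```bash
python3 -c "
from rig import *
o=get_obs();print(o['eef_pos'],abs(o['qvel']).max(),o['wrist_force']);print(hand_in())"
```

```text
[ 0.57464541 -0.12526764  0.2573388 ] 0.024630987272163393 [ 0.52527347  0.05699324 -0.0556889 ]
the job is handed in; nothing more can be done
None
```

The module is clamped upright in the vise and the job is handed in, using about 20 s of the 72 s; `hand_in()` gives no verdict.

**What I did**
- **Placing:** I stood the module on the ledge against the fixed jaw. The wrist camera put it within about 0.5 mm of mid-jaw and square to about 0.5°.
- **Closing the jaw:** I pinched the release lever and slid the jaw about 72 mm, until the plate stopped following the carriage. I then let go. The lever came back to rest and the plate still just touched the module.
- **Tightening:** I wound the crank clockwise from about 0.49 to 4.17 rad, released the handle and raised the gripper clear.

**Last checks**
- **Crank:** the handle stayed at about 4.17 rad after I let go.
- **Plate press:** it works out at about 8 to 9 mm of the 12 mm travel. I worked this out from the crank turn (9.2 mm) and the plate-to-carriage spacing (8.2 mm), because it could not be measured directly. The two differ by 1 mm, but both are above half.
- **Module:** still upright against the fixed jaw.
- **Other items on the bench:** at the same places in the top image as at the start.
- **Arm:** touching nothing, with wrist force under 1 N.
- **Camera disagreement:** at the end the scene camera read the vise and module about 2 mm further along x than the wrist camera. Module and vise shifted together in it, so the centring is not affected.

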